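# Change over the batteries at the tool-store charging bench

### The job

The batteries in the two chargers are charged and the ones waiting in the docks are flat: change them over, large for large and small for small, so that the flat large battery is in the rapid charger and the charged large one in the long dock, the flat small battery in the small charger and the charged small one in the short dock. Only the spare dock is free to park a battery on the way, and it must be empty again when you finish; push every battery fully home, turning it to suit the key of the charger, and leave the multimeter where it lies.

Things in the scene. Friction and masses are not known exactly. Their poses are not given: they have to be found in the camera images.
- charged_large: Charged large battery, starts in rapid_charger, 4 gauge bars lit. Black foot on top 92 long (x -54..+38) x 54 x 36 high; grip its latches, 54 across y, over the axis. Below: grey stem 46 long, three round-ended lobes 21 across (one to +x, two to -x), 44 across in all. Origin: axis at the stem's tip; foot underside z 46, top z 82 mm. -x: front, the gauge end. 0.38 kg (+-20 %)
- charged_small: Charged small battery, starts in small_charger, 4 gauge bars lit. Black foot on top 62 long (x -31..+31) x 54 x 34 high; grip its latches, 54 across y, over the axis. Below: the same three-lobed stem as the large one, 46 long, 44 across, one lobe to +x. Origin: axis at the stem's tip; foot underside z 46, top z 80 mm. -x: front, the gauge end. 0.20 kg (+-20 %)
- flat_large: Flat large battery, starts in long_dock turned up to 0.35 rad from it; only 1 gauge bar lit. Otherwise the same as charged_large: foot 92 x 54 x 36, stem 46 long, origin on the axis at the stem's tip, top z 82 mm, front -x
- flat_small: Flat small battery, starts in short_dock turned up to 0.35 rad from it; only 1 gauge bar lit. Otherwise the same as charged_small: foot 62 x 54 x 34, stem 46 long, origin on the axis at the stem's tip, top z 80 mm, front -x
- rapid_charger: The larger charger, fixed, dark grey, 148 (x -58..+90) x 112, fan grille behind the well. Top 62 above the bench; black insert with a keyed well, 4 mm lead-in, 2.5 mm free round the stem: the battery enters only turned as the charger (x along x, within 0.25 rad). Home: foot on the insert, battery origin 16 mm above the bench. Front -x, to the robot. Origin: well axis at bench level, z up
- small_charger: The smaller charger, fixed, dark grey, 98 (x -46..+52) x 88, no fan. Top 56 above the bench; black insert with a keyed well, 4 mm lead-in, 2.5 mm free round the stem: the battery enters only turned as the charger (x along x, within 0.25 rad). Home: foot on the insert, battery origin 10 mm above the bench. Front -x, to the robot. Origin: well axis at bench level, z up
- long_dock: Dock of the large battery: fixed grey block 108 long (x -62..+46) x 70 x 52 high, screwed flanges at its ends, plain round hole 51 across, 50 deep in its top. A battery stands in it stem down at any turn; home: foot on the block, battery origin 6 mm above the bench. Holds flat_large at the start. Origin: hole axis at bench level, z up
- short_dock: Dock of the small battery: fixed grey block 76 long (x -38..+38) x 70 x 52 high, shortest of the three, screwed flanges, the same round hole 51 across. Battery at any turn; home: foot on the block, battery origin 6 mm above the bench. Holds flat_small at the start. Origin: hole axis at bench level, z up
- spare_dock: Spare dock, empty at the start and at the end: the same block as long_dock (108 x 70 x 52 high, x -62..+46), round hole 51 across; takes either battery, origin of a battery home 6 mm above the bench. Origin: hole axis at bench level, z up
- multimeter: Bystander: yellow hand-held multimeter lying loose and flat on the bench, 150 x 76 x 34 high; origin at the centre of its underside
Not all that is in view belongs to the job. Leave any red look-alike of the rapid_charger alone.

How it is judged:
By the outcome, as a careful person would: the job done as asked, in the order asked, and still so for the second after the job is handed in, with the robot touching nothing.
It also fails if it takes over 128 s, if anything falls off the work surface, if the arm or the gripper's body presses on something with over 40 N, if the wrist force passes 120 N, or if a joint passes its speed limit or range.

### The arm

A 6-joint arm with a two-finger parallel gripper is mounted at the origin on the work surface. World frame = base frame: x ahead of the robot, y to its left, z up, the work surface at z = 0. Lengths are in m, angles in rad, forces in N, time in s.
With the tool pointing down it reaches from about 0.35 to 0.925 m from the base axis. Payload 6.4 kg.
Tool frame: the origin (TCP) lies on the centre line of the jaws, within the pads' length; the fingertips stand 11 mm ahead of it and the grasp point (between the pads) lies 8 mm behind it (arm.tip_reach is the distance from the TCP to the fingertips, in m); z points along the fingers, y is the line along which they close (so a half turn about z gives the same grasp; the last joint's range is limited). The gripper opens to 94 mm and grips with 3 to 60 N. Pads are 16 mm wide; open, the fingers measure 119 mm over their backs; the gripper's body (75 mm by 177 mm) begins 78 mm behind the grasp point.
Start: joints at [0.995, 0.245, 1.558, -0, 1.339, -0.174], TCP at [0.254, 0.598, 0.216] pointing down, gripper open.
Joint ranges: [-3.13, 3.13], [-1.02, 2.26], [0.13, 2.54], [-0.95, 4.09], [0.21, 2.88], [-2.74, 2.74]. Speed limits (rad/s): [2.57, 2.57, 3.14, 3.14, 3.14, 3.14].

### API

Orientations are given as a unit quaternion [x, y, z, w].
In Python, from plant import arm, vision gives the robot as it stands. The module is installed in compiled form; this text tells all that it offers.
- The arm moves only by the tool step_arm, never from a script. Its argument "plan" is a list that holds one entry, the list of rows, each a list of 5 numbers: the opening, from -1 (shut) to 1 (fully open), then the shift along the tool's x, y, z in mm, then the turn about the tool's z in degrees. A call has 1 to 20 rows; each row is the pose to reach, as a shift and turn from the pose commanded when the call began, along the tool's axes at that moment; what a row does not reach only later rows make up. A row lasts 1/10 s, in which the tool goes at most 50 mm and 8.59 degrees, less where a joint would pass 70% of its speed; a pose out of reach is approached as far as the arm can. A call with a gripper value outside its range is refused whole. The fingers move at their own pace and stop on an object; the grip force is fixed at half the most. Time passes only in rows, so rows that repeat a pose let the fingers close. It gives the time, the measured TCP pose, the force, the opening and the grip force at its end, in the units of the state.
- arm.read_state(): the state, without advancing time (a new reading comes with each control period).
- vision.snapshot(name): name is "side" or "top" or "wrist"; returns the picture (420x560x3 uint8, red, green, blue); there is no depth.
- vision.camera_info(name): a dict with "camera_matrix" (3x3 intrinsics, pixels), "extrinsics" (4x4, takes a point from camera to world coordinates); the wrist camera has in their place "tool_from_camera" (4x4, takes a point from camera to tool coordinates, whose origin is the TCP and whose axes are the flange's). Camera axes: x right, y up, looking along -z (the intrinsics and any distortion apply to the point x, -y, -z); pixel columns grow to the right and rows downward; lengths in m; the calibration is good to about 2 mm. The wrist camera is an equidistant fisheye: a pixel r from the principal point sees the ray r / f radians off the axis. A picture is of the moment at which its call begins: read the wrist's pose just before it. camera_info takes no time and is no camera call.
- arm.job_done(): hands the job in; it is judged then, once.
The state is a dict: "clock": time; "joints": joint angles; "joint_vel": joint speeds; "joint_efforts": joint torques, N m; "tool_pos": TCP position; "tcp_rot": TCP orientation; "contact_force": force on the tool from outside, world axes, zero at the start; "wrist_torque": the same for the moment, N m; "opening": finger opening in m; "gripper_force": force on a finger pad.
Only numpy, scipy, OpenCV 4.12 (cv2) and the standard library are available. Lean on these libraries where they do the work, as an engineer would, in place of code of your own. Each camera call takes 0.05 s, during which the arm holds its last target. There are 200 camera calls.

## Working session

There is one attempt and no reset: what is moved stays moved. The work goes in short steps, Python scripts to look and compute and a tool call to move; the robot and the scene stay as the last step left them, time stands still between calls to the robot, and variables do not carry over. Pictures are saved under pics/ and viewed, at most 14 in all, crops included, and the job is handed in when it is done.

Besides the shell and the picture viewer there is one more tool, called after ">>>" as name(argument=value, ...), one argument or row to a line, values as JSON. step_arm: Moves the arm, as the interface text tells. Its arguments: {"type":"object","properties":{"plan":{"type":"array"}},"required":["plan"]}

```bash
mkdir -p pics; python3 - <<'E'
from plant import arm, vision
import cv2
for n in ("top","side","wrist"):
    cv2.imwrite(f"pics/{n}0.png",vision.snapshot(n)[:,:,::-1]); i=vision.camera_info(n); print(n,{k:(v.round(4).tolist() if hasattr(v,'round') else v) for k,v in i.items()})
s=arm.read_state(); print(s, arm.tip_reach)
E
```

```text
top {'camera_matrix': [[402.1294, 0.0, 277.2876], [0.0, 402.1294, 211.7967], [0.0, 0.0, 1.0]], 'extrinsics': [[-0.0233, 0.9974, -0.068, 0.3574], [-0.9996, -0.0222, 0.0166, 0.0874], [0.0151, 0.0684, 0.9975, 1.0829], [0.0, 0.0, 0.0, 1.0]]}
side {'camera_matrix': [[401.4688, 0.0, 272.8855], [0.0, 401.4688, 211.5657], [0.0, 0.0, 1.0]], 'extrinsics': [[0.7049, 0.523, -0.4791, -0.0282], [-0.7092, 0.5156, -0.4807, -0.4133], [-0.0044, 0.6787, 0.7344, 0.7985], [0.0, 0.0, 0.0, 1.0]]}
wrist {'camera_matrix': [[325.1923, 0.0, 280.3819], [0.0, 325.1923, 214.7618], [0.0, 0.0, 1.0]], 'tool_from_camera': [[0.0006, 0.9639, 0.2664, 0.0768], [1.0, -0.0002, -0.0015, -0.0009], [-0.0014, 0.2664, -0.9639, -0.1678], [0.0, 0.0, 0.0, 1.0]]}
{'clock': 0.15, 'joints': array([ 9.94885308e-01,  2.45631104e-01,  1.55869613e+00, -1.10382691e-05,
        1.33869303e+00, -1.74073243e-01]), 'joint_vel': array([ 0.00010639, -0.00327416, -0.00279371,  0.00045782,  0.00074418,
       -0.00027131]), 'joint_efforts': array([ 8.55963990e-04, -4.16266036e+01, -3.14982677e+01,  6.85275486e-02,
        3.16038332e-02, -8.36587060e-05]), 'tool_pos': array([0.25396625, 0.59786681, 0.21563326]), 'tcp_rot': array([ 1.99568519e-01,  9.79883614e-01, -6.66171023e-04, -2.56445292e-04]), 'contact_force': array([-0.71806173, -0.34968821,  0.89425968]), 'wrist_torque': array([-0.02173082, -0.01501571,  0.01748514]), 'gripper_force': 0.0, 'opening': 0.09359746398776736} 0.011
```

View pics/top0.png

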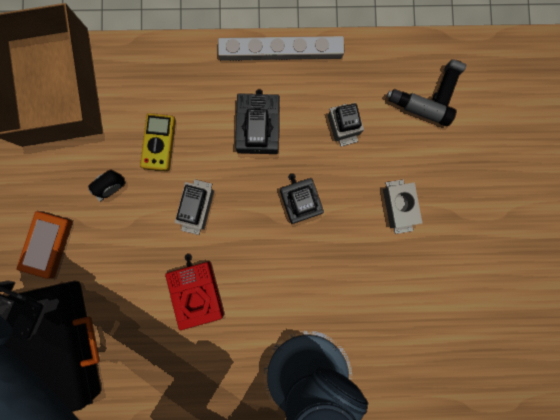

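View pics/side0.png

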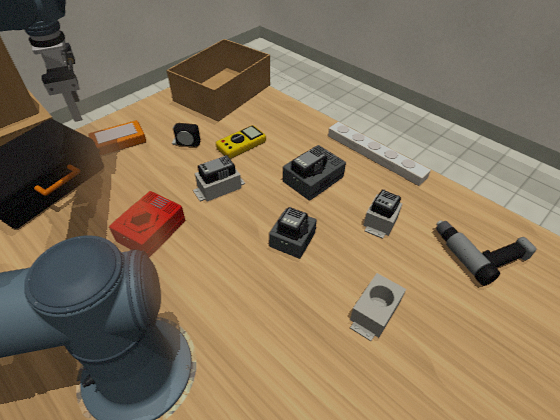

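Top view: rapid charger about (257,125), small charger (302,200), long dock (194,205), short dock (347,122), spare dock (403,205), multimeter (158,142), red decoy (194,295). The side view agrees. Next I'll enlarge the crop to measure it.

```bash
cat > h.py <<'E'
import numpy as np, cv2
from plant import arm, vision
from scipy.spatial.transform import Rotation as R
def fixed(name):
    i=vision.camera_info(name); return np.array(i["camera_matrix"]),np.array(i["extrinsics"])
def wristcam(s=None):
    s=s or arm.read_state(); i=vision.camera_info("wrist")
    T=np.eye(4); T[:3,:3]=R.from_quat(s["tcp_rot"]).as_matrix(); T[:3,3]=s["tool_pos"]
    return np.array(i["camera_matrix"]),T@np.array(i["tool_from_camera"])
def proj(P,K,E,fish=False):
    P=np.atleast_2d(P); c=(P-E[:3,3])@E[:3,:3]; v=c*[1,-1,-1]
    if fish:
        r=np.hypot(v[:,0],v[:,1]); th=np.arctan2(r,v[:,2]); uv=v[:,:2]/np.maximum(r,1e-9)[:,None]*th[:,None]
    else: uv=v[:,:2]/v[:,2:]
    return uv*[K[0,0],K[1,1]]+K[:2,2]
def back(uv,z,K,E,fish=False):
    uv=np.atleast_2d(uv).astype(float); m=(uv-K[:2,2])/[K[0,0],K[1,1]]
    if fish:
        th=np.hypot(m[:,0],m[:,1]); v=np.c_[m/np.maximum(th,1e-9)[:,None]*np.sin(th)[:,None],np.cos(th)]
    else: v=np.c_[m,np.ones(len(m))]
    d=(v*[1,-1,-1])@E[:3,:3].T; t=(z-E[2,3])/d[:,2]
    return E[:3,3]+d*t[:,None]
def box(x0,x1,w,z,pose):
    x,y,a=pose; c=np.array([[x0,-w/2],[x1,-w/2],[x1,w/2],[x0,w/2]])
    M=np.array([[np.cos(a),-np.sin(a)],[np.sin(a),np.cos(a)]])
    return np.c_[c@M.T+[x,y],np.full(4,z)]
E
python3 - <<'E'
import cv2
from h import *
im=cv2.imread("pics/top0.png")[85:240,170:430]
cv2.imwrite("pics/top0c.png",cv2.resize(im,None,fx=3,fy=3,interpolation=cv2.INTER_CUBIC))
K,E=fixed("top")
for n,p,z in [("rapid",(257,125),.08),("small",(302,200),.07),("long",(194,205),.07),("short",(347,122),.07),("spare",(403,203),.052),("meter",(158,142),.034)]: print(n,back(p,z,K,E).round(3))
E
```

```text
rapid [[0.647 0.117 0.08 ]]
small [[0.455 0.007 0.07 ]]
long [[0.448 0.28  0.07 ]]
short [[ 0.654 -0.114  0.07 ]]
spare [[ 0.443 -0.255  0.052]]
meter [[0.62  0.38  0.034]]
```

View pics/top0c.png

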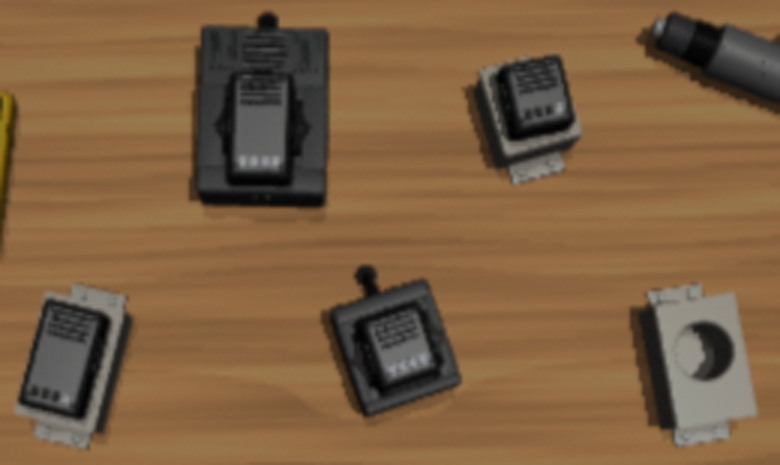

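The enlarged crop confirms the layout, with the gauges lit as described. I'm moving to a central viewpoint for a wrist view of all five stations.

>>> step_arm(
  plan=[
    [[1,-425,-447,-84,-23],[1,-425,-447,-84,-23],[1,-425,-447,-84,-23],[1,-425,-447,-84,-23],[1,-425,-447,-84,-23],[1,-425,-447,-84,-23],[1,-425,-447,-84,-23],[1,-425,-447,-84,-23],[1,-425,-447,-84,-23],[1,-425,-447,-84,-23],[1,-425,-447,-84,-23],[1,-425,-447,-84,-23],[1,-425,-447,-84,-23],[1,-425,-447,-84,-23],[1,-425,-447,-84,-23],[1,-425,-447,-84,-23]],
  ],
)

```text
clock: 1.75
tool_pos: [0.47, 0.0218, 0.3]
tcp_rot: [-0.001, 1.0, 0.0, -0.0]
contact_force: [0.5, 0.5, -0.3]
opening: 0.0941
gripper_force: 0.0
```

```bash
python3 - <<'E'
from h import *
import pickle
s=arm.read_state(); im=vision.snapshot("wrist")[:,:,::-1]; cv2.imwrite("pics/w1.png",im); pickle.dump(s,open("w1.pkl","wb"))
cv2.imwrite("pics/w1b.png",cv2.resize(im,(784,588),interpolation=cv2.INTER_CUBIC)); print(s["tool_pos"],s["tcp_rot"],s["clock"])
cv2.imwrite("pics/top1.png",vision.snapshot("top")[:,:,::-1])
E
```

```text
[0.46999696 0.02175611 0.29998889] [-5.42981327e-04  9.99999743e-01  2.15566569e-04 -4.15418275e-04] 1.75
```

View pics/w1b.png

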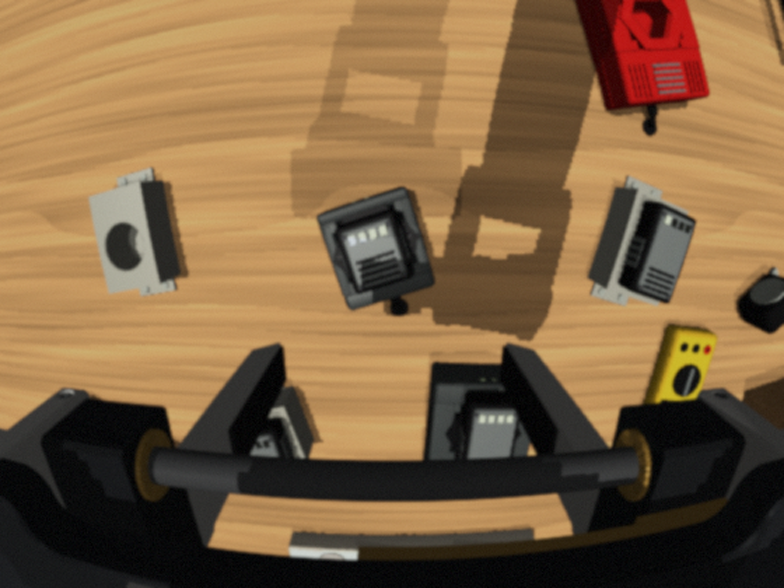

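This view shows the spare dock (hole 125,247 in the 784-px image), the small charger (375,250) and the long dock (645,245). The gripper hides the far row, so I need a second view further ahead.

>>> step_arm(
  plan=[
    [[1,-170,20,0,0],[1,-170,20,0,0],[1,-170,20,0,0],[1,-170,20,0,0],[1,-170,20,0,0],[1,-170,20,0,0]],
  ],
)

```text
clock: 2.45
tool_pos: [0.6399, 0.0415, 0.3]
tcp_rot: [-0.001, 1.0, 0.0, -0.001]
contact_force: [-0.8, 0.7, 0.4]
opening: 0.094
gripper_force: 0.0
```

```bash
python3 - <<'E'
from h import *
import pickle
s=arm.read_state(); im=vision.snapshot("wrist")[:,:,::-1]; cv2.imwrite("pics/w2.png",im); pickle.dump(s,open("w2.pkl","wb"))
print(s["tool_pos"],s["tcp_rot"],s["clock"])
a=cv2.imread("pics/w1.png")
f=lambda i,x,y,w,h,k=3:cv2.resize(i[y:y+h,x:x+w],None,fx=k,fy=k,interpolation=cv2.INTER_CUBIC)
cv2.imwrite("pics/c1.png",np.hstack([f(a,55,110,80,110),f(a,220,120,100,110),f(a,415,115,84,110)]))
cv2.imwrite("pics/c2.png",f(im,140,70,266,170))
E
```

```text
[0.63987924 0.04152099 0.2999917 ] [-5.59724781e-04  9.99999626e-01  3.09629698e-05 -6.57886430e-04] 2.45
```

View pics/c1.png

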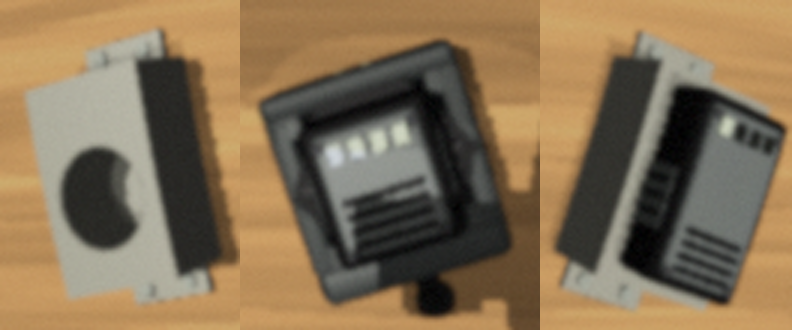

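View pics/c2.png

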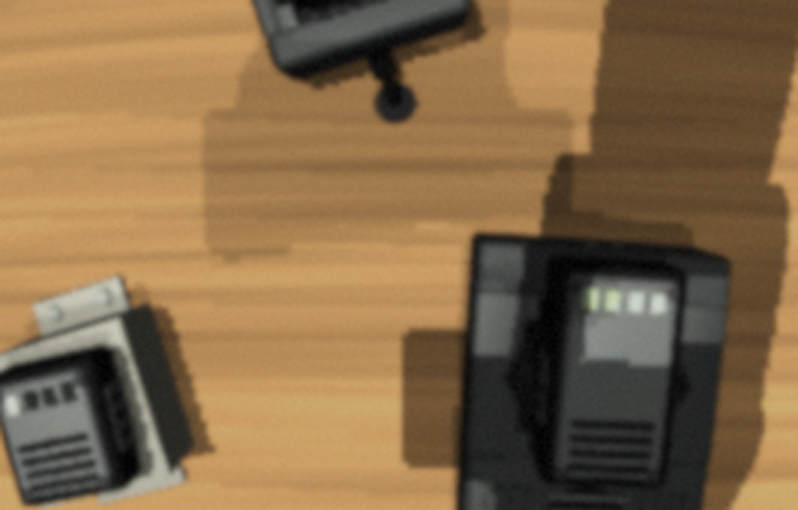

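The crops give rough corners only: spare hole at about (88,176), small charger at about (268,177). I'll look straight down on each station from closer in.

>>> step_arm(
  plan=[
    [[1,-85,75,80,0],[1,-85,75,80,0],[1,-85,75,80,0],[1,-85,75,80,0],[1,-85,75,80,0],[1,-85,75,80,0]],
  ],
)

```text
clock: 3.1
tool_pos: [0.7254, 0.1149, 0.2231]
tcp_rot: [0.0, 1.0, -0.0, 0.001]
contact_force: [0.1, -0.4, 0.5]
opening: 0.0938
gripper_force: 0.0
```

```bash
cat >> h.py <<'E'
import pickle
def shot(n):
    s=arm.read_state(); im=vision.snapshot("wrist")[:,:,::-1]; cv2.imwrite(f"pics/{n}.png",im); pickle.dump(s,open(f"{n}.pkl","wb"))
    print(n,s["tool_pos"].round(4),s["clock"])
E
python3 -c "from h import *; shot('rapid')"
```

```text
rapid [0.7254 0.1149 0.2231] 3.1
```

>>> step_arm(
  plan=[
    [[1,200,163,0,0],[1,200,163,0,0],[1,200,163,0,0],[1,200,163,0,0],[1,200,163,0,0],[1,200,163,0,0],[1,200,163,0,0]],
  ],
)

```text
clock: 3.85
tool_pos: [0.5251, 0.279, 0.2224]
tcp_rot: [-0.001, 1.0, 0.0, 0.002]
contact_force: [0.5, -0.9, 0.0]
opening: 0.094
gripper_force: 0.0
```

```bash
python3 -c "from h import *; shot('long')"
```

```text
long [0.5251 0.279  0.2224] 3.85
```

>>> step_arm(
  plan=[
    [[1,-5,-273,0,0],[1,-5,-273,0,0],[1,-5,-273,0,0],[1,-5,-273,0,0],[1,-5,-273,0,0],[1,-5,-273,0,0],[1,-5,-273,0,0]],
  ],
)

```text
clock: 4.6
tool_pos: [0.5314, 0.001, 0.2212]
tcp_rot: [0.004, 1.0, -0.0, 0.001]
contact_force: [0.3, 0.7, -0.3]
opening: 0.0941
gripper_force: 0.0
```

```bash
python3 -c "from h import *; shot('small')"
```

```text
small [0.5314 0.001  0.2212] 4.6
```

>>> step_arm(
  plan=[
    [[1,10,-262,0,0],[1,10,-262,0,0],[1,10,-262,0,0],[1,10,-262,0,0],[1,10,-262,0,0],[1,10,-262,0,0],[1,10,-262,0,0]],
  ],
)

```text
clock: 5.35
tool_pos: [0.5206, -0.2574, 0.2204]
tcp_rot: [0.001, 1.0, 0.0, 0.0]
contact_force: [0.0, 0.2, -0.0]
opening: 0.0938
gripper_force: 0.0
```

```bash
python3 -c "from h import *; shot('spare')"
```

```text
spare [ 0.5206 -0.2574  0.2204] 5.35
```

>>> step_arm(
  plan=[
    [[1,-210,141,0,0],[1,-210,141,0,0],[1,-210,141,0,0],[1,-210,141,0,0],[1,-210,141,0,0],[1,-210,141,0,0],[1,-210,141,0,0]],
  ],
)

```text
clock: 6.1
tool_pos: [0.7308, -0.1119, 0.2198]
tcp_rot: [-0.002, 1.0, 0.0, -0.001]
contact_force: [-0.3, -0.1, -1.0]
opening: 0.094
gripper_force: 0.0
```

```bash
python3 - <<'E'
from h import *
shot('short')
f=lambda n,x,y,w,h,k:cv2.resize(cv2.imread(f"pics/{n}.png")[y:y+h,x:x+w],None,fx=k,fy=k,interpolation=cv2.INTER_CUBIC)
# crops at scale 2, 400 wide each
cv2.imwrite("pics/m1.png",np.hstack([f("rapid",180,40,200,290,2),f("long",180,40,200,290,2)]))
cv2.imwrite("pics/m2.png",np.hstack([f("small",200,50,160,180,2.4),f("spare",200,50,160,180,2.4)]))
cv2.imwrite("pics/m3.png",f("short",200,50,160,180,3))
E
```

```text
short [ 0.7308 -0.1119  0.2198] 6.1
```

View pics/m1.png

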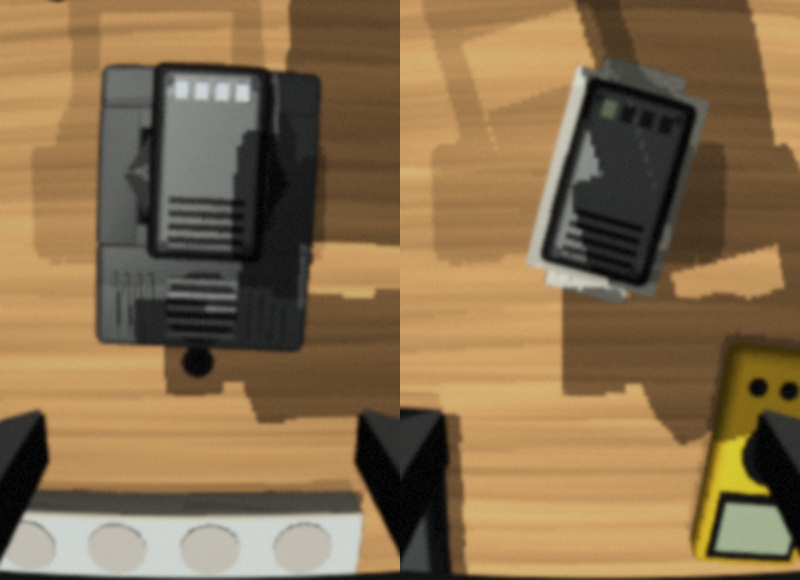

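View pics/m2.png

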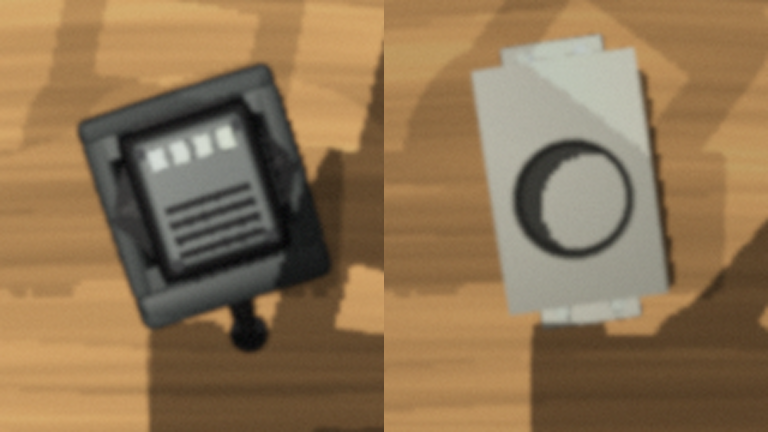

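View pics/m3.png

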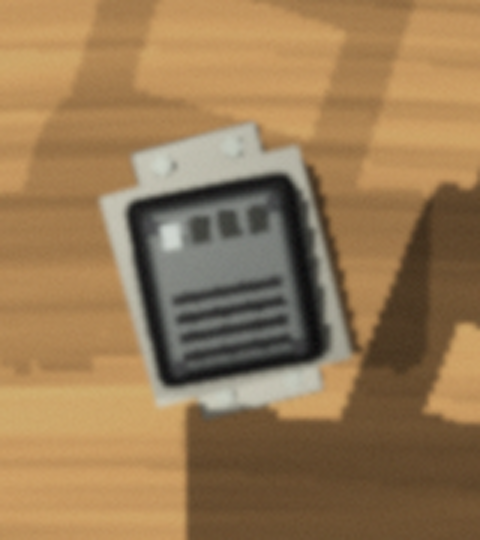

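The views show rapid-charger and charged-large corners, long-dock and flat-large corners (gauge 610–670,110), small charger with 4 bars, spare hole centre (574,198 in the montage), and short dock with flat small (1 bar at 172,237). I'll fit poses to these corners.

```bash
cat > fit.py <<'E'
from h import *
from scipy.optimize import least_squares
def fit(n,picks,off,k,x0,x1,w,z,guess):
    s=pickle.load(open(f"{n}.pkl","rb")); K,E=wristcam(s)
    uv=(np.array(picks,float)-[off[2] if len(off)>2 else 0,0])/k+off[:2]
    def f(p):
        sc=p[3]; B=box(x0*sc if 0 else x0,x1,w,z,p[:3]); c=B.mean(0); B=c+(B-c)*[sc,sc,1]
        return (proj(B,K,E,True)-uv).ravel()
    r=least_squares(f,[*guess,1.0]); print(n,z,r.x.round(4),"deg",np.degrees(r.x[2]).round(1),"rms",np.sqrt((r.fun**2).mean()).round(2)); return r.x
E
python3 - <<'E'
from fit import *
o=(180,40)
fit("rapid",[(104,67),(97,342),(301,350),(321,75)],o,2,-.058,.090,.112,.062,(.65,.11,0))
fit("rapid",[(155,65),(150,252),(262,258),(270,72)],o,2,-.054,.038,.054,.098,(.65,.11,0))
o=(180,40,400)
fit("long",[(583,65),(527,262),(655,297),(708,100)],o,2,-.062,.046,.070,.052,(.45,.28,0))
fit("long",[(590,76),(542,256),(645,287),(697,108)],o,2,-.054,.038,.054,.088,(.45,.28,0))
o=(200,50)
fit("small",[(79,125),(149,327),(329,270),(268,65)],o,2.4,-.046,.052,.088,.056,(.45,0,0))
fit("small",[(120,137),(166,280),(289,245),(243,97)],o,2.4,-.031,.031,.054,.090,(.45,0,0))
fit("short",[(100,198),(158,405),(355,353),(300,147)],o,3,-.038,.038,.070,.052,(.65,-.11,0))
fit("short",[(128,203),(164,386),(326,358),(293,175)],o,3,-.031,.031,.054,.086,(.65,-.11,0))
o=(200,50,384)
fit("spare",[(472,71),(510,314),(669,290),(634,48)],o,2.4,-.062,.046,.070,.052,(.44,-.25,0))
K,E=wristcam(pickle.load(open("spare.pkl","rb"))); print("hole",back([(200+190/2.4,50+198.5/2.4)],.052,K,E,True))
E
```

```text
rapid 0.062 [ 0.6505  0.1176 -0.0441  0.9664] deg -2.5 rms 0.37
rapid 0.098 [ 0.6509  0.1178 -0.0392  0.9271] deg -2.2 rms 0.55
long 0.052 [ 0.4597  0.2853 -0.2637  0.9891] deg -15.1 rms 0.72
long 0.088 [ 0.4596  0.2843 -0.2702  0.9472] deg -15.5 rms 0.45
small 0.056 [0.4565 0.0056 0.3043 0.9401] deg 17.4 rms 0.32
small 0.09 [0.4563 0.0052 0.2965 0.9294] deg 17.0 rms 0.69
short 0.052 [ 0.6689 -0.1172  0.2635  0.9922] deg 15.1 rms 0.61
short 0.086 [ 0.6689 -0.1169  0.1816  0.9414] deg 10.4 rms 0.3
spare 0.052 [ 0.4493 -0.259   0.1445  0.9919] deg 8.3 rms 0.25
hole [[ 0.4494642  -0.25906317  0.052     ]]
```

Foot and housing fits agree within about 1 mm. Next is the helper for move numbers, then the grasp of charged_large.

```bash
cat > go.py <<'E'
import sys
from h import *
x,y,z,th=map(float,sys.argv[1:5]); s=arm.read_state()
M=R.from_quat(s["tcp_rot"]).as_matrix(); d=M.T@(np.array([x,y,z])-s["tool_pos"])
yaw=np.degrees(np.arctan2(M[1,0],M[0,0])); t=(yaw-th+180)%360-180
print("d mm",(d*1000).round(1),"turn",round(t,1),"dist",round(np.linalg.norm(d)*1000),"pos",s["tool_pos"].round(4),"yaw",round(yaw,2),"F",s["contact_force"].round(1),"open",round(s["opening"],4),"grip",round(s["gripper_force"],1),s["clock"],"tilt",np.degrees(np.arccos(-M[2,2])).round(2))
E
python3 go.py .6507 .1177 .13 177.6
```

```text
d mm [ 78.8 231.2  90.3] turn 2.5 dist 260 pos [ 0.7301 -0.1134  0.2202] yaw -179.87 F [-0.1 -0.2 -0. ] open 0.094 grip 0.0 6.15 tilt 0.06
```

>>> step_arm(
  plan=[
    [[1,79,231,20,2.5],[1,79,231,20,2.5],[1,79,231,20,2.5],[1,79,231,20,2.5],[1,79,231,20,2.5],[1,79,231,20,2.5],[1,79,231,20,2.5],[1,79,231,60,2.5],[1,79,231,100,2.5],[1,79,231,125,2.5],[1,79,231,143,2.5],[1,79,231,143,2.5],[1,79,231,143,2.5],[-1,79,231,143,2.5],[-1,79,231,143,2.5],[-1,79,231,143,2.5],[-1,79,231,143,2.5],[-1,79,231,143,2.5],[-1,79,231,143,2.5]],
  ],
)

```text
clock: 8.05
tool_pos: [0.6517, 0.1159, 0.0778]
tcp_rot: [0.022, 1.0, 0.0, 0.0]
contact_force: [0.6, 0.8, 0.4]
opening: 0.0538
gripper_force: 30.0
```

```bash
python3 go.py .4494 -.259 .20 188.3
```

```text
d mm [ 185.6 -383.4 -122.5] turn -10.8 dist 443 pos [0.6517 0.1159 0.0778] yaw 177.48 F [0.6 0.8 0.4] open 0.0538 grip 30.0 8.05 tilt 0.04
```

>>> step_arm(
  plan=[
    [[-1,0,0,-30,0],[-1,0,0,-60,0],[-1,0,0,-95,0],[-1,0,0,-122,0],[-1,0,0,-122,0],[-1,186,-383,-122,-10.8],[-1,186,-383,-122,-10.8],[-1,186,-383,-122,-10.8],[-1,186,-383,-122,-10.8],[-1,186,-383,-122,-10.8],[-1,186,-383,-122,-10.8],[-1,186,-383,-122,-10.8],[-1,186,-383,-122,-10.8],[-1,186,-383,-122,-10.8],[-1,186,-383,-122,-10.8],[-1,186,-383,-122,-10.8],[-1,186,-383,-122,-10.8],[-1,186,-383,-122,-10.8]],
  ],
)

```text
clock: 9.85
tool_pos: [0.4492, -0.2577, 0.1988]
tcp_rot: [-0.073, 0.997, 0.0, -0.0]
contact_force: [0.5, 0.7, -3.3]
opening: 0.0539
gripper_force: 30.0
```

```bash
python3 go.py .4494 -.259 .0665 188.3; python3 -c "from h import *; shot('sp2')"
```

```text
d mm [-1.000e-01 -1.500e+00  1.323e+02] turn 0.1 dist 132 pos [ 0.4492 -0.2577  0.1988] yaw -171.62 F [ 0.5  0.7 -3.3] open 0.0539 grip 30.0 9.85 tilt 0.06
sp2 [ 0.4492 -0.2577  0.1988] 9.85
```

>>> step_arm(
  plan=[
    [[-1,0,-2,40,0],[-1,0,-2,75,0],[-1,0,-2,90,0],[-1,0,-2,105,0],[-1,0,-2,118,0],[-1,0,-2,126,0],[-1,0,-2,130,0],[-1,0,-2,133,0],[-1,0,-2,133,0],[-1,0,-2,133,0]],
  ],
)

```text
clock: 10.9
tool_pos: [0.4498, -0.2611, 0.0678]
tcp_rot: [-0.072, 0.997, -0.0, 0.0]
contact_force: [-2.3, 3.4, 4.9]
opening: 0.0537
gripper_force: 30.0
```

```bash
python3 go.py .4597 .2845 .067 164.5
```

```text
d mm [-88.3 538.5   0.6] turn 23.8 dist 546 pos [ 0.4498 -0.2611  0.0678] yaw -171.72 F [-2.3  3.4  4.9] open 0.0537 grip 30.0 10.9 tilt 0.05
```

>>> step_arm(
  plan=[
    [[1,0,0,-1,0],[1,0,0,-1,0],[1,0,0,-1,0],[1,0,0,-40,0],[1,0,0,-80,0],[1,0,0,-110,0],[1,-88,538,-110,23.8],[1,-88,538,-110,23.8],[1,-88,538,-110,23.8],[1,-88,538,-110,23.8],[1,-88,538,-110,23.8],[1,-88,538,-110,23.8],[1,-88,538,-110,23.8],[1,-88,538,-110,23.8],[1,-88,538,-110,23.8],[1,-88,538,-110,23.8],[1,-88,538,-110,23.8],[1,-88,538,-110,23.8],[1,-88,538,-110,23.8],[1,-88,538,-110,23.8]],
  ],
)

```text
clock: 12.9
tool_pos: [0.4589, 0.2833, 0.1762]
tcp_rot: [0.135, 0.991, -0.0, -0.0]
contact_force: [-0.5, -0.1, -0.4]
opening: 0.0944
gripper_force: 0.0
```

```bash
python3 go.py .4597 .2845 .067 164.5;python3 -c "from h import *; cv2.imwrite('pics/top2.png',vision.snapshot('top')[:,:,::-1])"
```

```text
d mm [ -0.5   1.4 109.2] turn -0.1 dist 109 pos [0.4589 0.2833 0.1762] yaw 164.43 F [-0.5 -0.1 -0.4] open 0.0944 grip 0.0 12.9 tilt 0.03
```

>>> step_arm(
  plan=[
    [[1,0,1,40,0],[1,0,1,75,0],[1,0,1,98,0],[1,0,1,109,0],[1,0,1,109,0],[1,0,1,109,0],[-1,0,1,109,0],[-1,0,1,109,0],[-1,0,1,109,0],[-1,0,1,109,0],[-1,0,1,109,0],[-1,0,1,109,0]],
  ],
)

```text
clock: 14.15
tool_pos: [0.4591, 0.2852, 0.0676]
tcp_rot: [0.135, 0.991, -0.0, 0.0]
contact_force: [-0.6, -0.2, 0.7]
opening: 0.0538
gripper_force: 30.0
```

```bash
python3 go.py .6507 .1165 .20 177.6
```

```text
d mm [-229.8 -111.3 -132.4] turn -13.1 dist 288 pos [0.4591 0.2852 0.0676] yaw 164.49 F [-0.6 -0.2  0.7] open 0.0538 grip 30.0 14.15 tilt 0.0
```

>>> step_arm(
  plan=[
    [[-1,0,0,-40,0],[-1,0,0,-80,0],[-1,0,0,-120,0],[-1,0,0,-132,0],[-1,-230,-111,-132,-13.1],[-1,-230,-111,-132,-13.1],[-1,-230,-111,-132,-13.1],[-1,-230,-111,-132,-13.1],[-1,-230,-111,-132,-13.1],[-1,-230,-111,-132,-13.1],[-1,-230,-111,-132,-13.1],[-1,-230,-111,-132,-13.1],[-1,-230,-111,-132,-13.1],[-1,-230,-111,-132,-13.1],[-1,-230,-111,-132,-13.1]],
  ],
)

```text
clock: 15.65
tool_pos: [0.6505, 0.1176, 0.1997]
tcp_rot: [0.02, 1.0, 0.0, 0.0]
contact_force: [0.3, -0.0, -3.3]
opening: 0.0541
gripper_force: 30.0
```

```bash
python3 go.py .6505 .1167 .0776 177.6
```

```text
d mm [-1.000e-01 -9.000e-01  1.221e+02] turn 0.1 dist 122 pos [0.6505 0.1176 0.1997] yaw 177.65 F [ 0.3 -0.  -3.3] open 0.0541 grip 30.0 15.65 tilt 0.01
```

>>> step_arm(
  plan=[
    [[-1,0,-1,40,0],[-1,0,-1,68,0],[-1,0,-1,76,0],[-1,0,-1,82,0],[-1,0,-1,88,0],[-1,0,-1,94,0],[-1,0,-1,94,0]],
  ],
)

```text
clock: 16.35
tool_pos: [0.6511, 0.1158, 0.1055]
tcp_rot: [0.021, 1.0, 0.0, 0.0]
contact_force: [-0.3, 0.2, -4.9]
opening: 0.0539
gripper_force: 30.0
```

>>> step_arm(
  plan=[
    [[-1,0,0,10,0],[-1,0,0,18,0],[-1,0,0,24,0],[-1,0,0,28,0],[-1,0,0,30,0],[-1,0,0,30,0],[-1,0,0,30,0]],
  ],
)

```text
clock: 17.05
tool_pos: [0.6511, 0.1156, 0.0775]
tcp_rot: [0.021, 1.0, -0.0, -0.0]
contact_force: [-5.7, -0.2, 8.3]
opening: 0.0536
gripper_force: 30.0
```

```bash
python3 go.py .4498 -.2605 .0678 188.3
```

```text
d mm [ 185.3 -384.2   10. ] turn -10.7 dist 427 pos [0.6511 0.1156 0.0775] yaw 177.59 F [-5.7 -0.2  8.3] open 0.0536 grip 30.0 17.05 tilt 0.05
```

>>> step_arm(
  plan=[
    [[-1,0,0,3,0],[-1,0,0,3,0],[1,0,0,0,0],[1,0,0,-1,0],[1,0,0,-1,0],[1,0,0,-40,0],[1,0,0,-80,0],[1,0,0,-110,0],[1,185,-384,-110,-10.7],[1,185,-384,-110,-10.7],[1,185,-384,-110,-10.7],[1,185,-384,-110,-10.7],[1,185,-384,-110,-10.7],[1,185,-384,-110,-10.7],[1,185,-384,-110,-10.7],[1,185,-384,-110,-10.7],[1,185,-384,-110,-10.7],[1,185,-384,-110,-10.7],[1,185,-384,-110,-10.7],[1,185,-384,-110,-10.7]],
  ],
)

```text
clock: 19.05
tool_pos: [0.4503, -0.2593, 0.1852]
tcp_rot: [-0.073, 0.997, 0.0, -0.0]
contact_force: [0.3, -0.3, 0.3]
opening: 0.0939
gripper_force: 0.0
```

```bash
python3 go.py .4498 -.2610 .0676 188.3;python3 -c "from h import *; cv2.imwrite('pics/top3.png',vision.snapshot('top')[:,:,::-1])"
```

```text
d mm [  0.8  -1.7 117.6] turn 0.0 dist 118 pos [ 0.4503 -0.2593  0.1852] yaw -171.65 F [ 0.3 -0.3  0.3] open 0.0939 grip 0.0 19.05 tilt 0.02
```

>>> step_arm(
  plan=[
    [[1,1,-2,40,0],[1,1,-2,80,0],[1,1,-2,105,0],[1,1,-2,117,0],[1,1,-2,118,0],[1,1,-2,118,0],[-1,1,-2,118,0],[-1,1,-2,118,0],[-1,1,-2,118,0],[-1,1,-2,118,0],[-1,1,-2,118,0],[-1,1,-2,118,0]],
  ],
)

```text
clock: 20.3
tool_pos: [0.4492, -0.2622, 0.0676]
tcp_rot: [-0.072, 0.997, 0.0, -0.0]
contact_force: [-0.2, 0.9, 0.8]
opening: 0.0542
gripper_force: 30.0
```

```bash
python3 go.py .4594 .285 .20 164.9
```

```text
d mm [ -88.8  540.1 -132.3] turn 23.4 dist 563 pos [ 0.4492 -0.2622  0.0676] yaw -171.73 F [-0.2  0.9  0.8] open 0.0542 grip 30.0 20.3 tilt 0.02
```

>>> step_arm(
  plan=[
    [[-1,0,0,-40,0],[-1,0,0,-80,0],[-1,0,0,-120,0],[-1,0,0,-132,0],[-1,-89,540,-132,23.4],[-1,-89,540,-132,23.4],[-1,-89,540,-132,23.4],[-1,-89,540,-132,23.4],[-1,-89,540,-132,23.4],[-1,-89,540,-132,23.4],[-1,-89,540,-132,23.4],[-1,-89,540,-132,23.4],[-1,-89,540,-132,23.4],[-1,-89,540,-132,23.4],[-1,-89,540,-132,23.4],[-1,-89,540,-132,23.4],[-1,-89,540,-132,23.4],[-1,-89,540,-132,23.4],[-1,-89,540,-132,23.4]],
  ],
)

```text
clock: 22.2
tool_pos: [0.4594, 0.2835, 0.1987]
tcp_rot: [0.133, 0.991, -0.0, -0.001]
contact_force: [0.5, 0.1, -4.2]
opening: 0.0537
gripper_force: 30.0
```

```bash
python3 go.py .4594 .285 .0676 164.9
```

```text
d mm [  0.3   1.5 131.1] turn -0.1 dist 131 pos [0.4594 0.2835 0.1987] yaw 164.77 F [ 0.5  0.1 -4.2] open 0.0537 grip 30.0 22.2 tilt 0.07
```

>>> step_arm(
  plan=[
    [[-1,0,1,40,0],[-1,0,1,75,0],[-1,0,1,90,0],[-1,0,1,105,0],[-1,0,1,118,0],[-1,0,1,126,0],[-1,0,1,131,0],[-1,0,1,134,0],[-1,0,1,135,0],[-1,0,1,135,0]],
  ],
)

```text
clock: 23.2
tool_pos: [0.4604, 0.286, 0.0673]
tcp_rot: [0.131, 0.991, -0.0, 0.0]
contact_force: [-6.5, -3.5, 12.1]
opening: 0.0538
gripper_force: 30.0
```

```bash
python3 go.py .4563 .0050 .072 197.2
```

```text
d mm [ -69.2 -272.4   -4.5] turn -32.3 dist 281 pos [0.4604 0.286  0.0673] yaw 164.92 F [-6.5 -3.5 12.1] open 0.0538 grip 30.0 23.2 tilt 0.04
```

>>> step_arm(
  plan=[
    [[1,0,0,-2,0],[1,0,0,-2,0],[1,0,0,-2,0],[1,0,0,-40,0],[1,0,0,-80,0],[1,0,0,-110,0],[1,-69,-272,-110,-32.3],[1,-69,-272,-110,-32.3],[1,-69,-272,-110,-32.3],[1,-69,-272,-110,-32.3],[1,-69,-272,-110,-32.3],[1,-69,-272,-110,-32.3],[1,-69,-272,-110,-32.3],[1,-69,-272,-110,-32.3],[1,-69,-272,-110,-32.3],[1,-69,-272,-110,-32.3]],
  ],
)

```text
clock: 24.8
tool_pos: [0.4554, 0.0066, 0.1744]
tcp_rot: [-0.15, 0.989, 0.0, -0.0]
contact_force: [0.1, -0.1, -1.0]
opening: 0.0941
gripper_force: 0.0
```

```bash
python3 go.py .4563 .0052 .0715 197.2;python3 -c "from h import *; cv2.imwrite('pics/top4.png',vision.snapshot('top')[:,:,::-1])"
```

```text
d mm [ -0.5  -1.6 102.8] turn 0.1 dist 103 pos [0.4554 0.0066 0.1744] yaw -162.69 F [ 0.1 -0.1 -1. ] open 0.0941 grip 0.0 24.8 tilt 0.02
```

>>> step_arm(
  plan=[
    [[1,0,-1.5,40,0],[1,0,-1.5,75,0],[1,0,-1.5,95,0],[1,0,-1.5,103,0],[1,0,-1.5,103,0],[1,0,-1.5,103,0],[-1,0,-1.5,103,0],[-1,0,-1.5,103,0],[-1,0,-1.5,103,0],[-1,0,-1.5,103,0],[-1,0,-1.5,103,0],[-1,0,-1.5,103,0]],
  ],
)

```text
clock: 26.05
tool_pos: [0.4559, 0.0039, 0.0716]
tcp_rot: [-0.149, 0.989, 0.0, 0.0]
contact_force: [0.3, 0.7, 0.5]
opening: 0.0535
gripper_force: 30.0
```

```bash
python3 go.py .4492 -.2605 .20 188.3
```

```text
d mm [  84.4 -250.6 -128.5] turn 8.9 dist 294 pos [0.4559 0.0039 0.0716] yaw -162.83 F [0.3 0.7 0.5] open 0.0535 grip 30.0 26.05 tilt 0.01
```

>>> step_arm(
  plan=[
    [[-1,0,0,-30,0],[-1,0,0,-60,0],[-1,0,0,-100,0],[-1,0,0,-128,0],[-1,84,-251,-128,8.9],[-1,84,-251,-128,8.9],[-1,84,-251,-128,8.9],[-1,84,-251,-128,8.9],[-1,84,-251,-128,8.9],[-1,84,-251,-128,8.9],[-1,84,-251,-128,8.9],[-1,84,-251,-128,8.9],[-1,84,-251,-128,8.9],[-1,84,-251,-128,8.9],[-1,84,-251,-128,8.9]],
  ],
)

```text
clock: 27.55
tool_pos: [0.45, -0.2597, 0.1995]
tcp_rot: [-0.073, 0.997, -0.0, 0.0]
contact_force: [-0.8, 0.5, -2.9]
opening: 0.0539
gripper_force: 30.0
```

```bash
python3 go.py .4492 -.2605 .0676 188.3
```

```text
d mm [  0.9  -0.7 131.9] turn 0.1 dist 132 pos [ 0.45   -0.2597  0.1995] yaw -171.63 F [-0.8  0.5 -2.9] open 0.0539 grip 30.0 27.55 tilt 0.01
```

>>> step_arm(
  plan=[
    [[-1,0,-1,40,0],[-1,0,-1,75,0],[-1,0,-1,90,0],[-1,0,-1,105,0],[-1,0,-1,118,0],[-1,0,-1,127,0],[-1,0,-1,132,0],[-1,0,-1,134,0],[-1,0,-1,134,0]],
  ],
)

```text
clock: 28.45
tool_pos: [0.4503, -0.2621, 0.0674]
tcp_rot: [-0.072, 0.997, 0.0, -0.0]
contact_force: [-3.6, 4.2, 7.8]
opening: 0.0539
gripper_force: 30.0
```

```bash
python3 go.py .6689 -.117 .0676 190.4
```

```text
d mm [-237.2  112.    -0.3] turn -2.1 dist 262 pos [ 0.4503 -0.2621  0.0674] yaw -171.71 F [-3.6  4.2  7.8] open 0.0539 grip 30.0 28.45 tilt 0.02
```

>>> step_arm(
  plan=[
    [[1,0,0,-1,0],[1,0,0,-1,0],[1,0,0,-1,0],[1,0,0,-40,0],[1,0,0,-80,0],[1,0,0,-110,0],[1,-237,112,-110,-2.1],[1,-237,112,-110,-2.1],[1,-237,112,-110,-2.1],[1,-237,112,-110,-2.1],[1,-237,112,-110,-2.1],[1,-237,112,-110,-2.1],[1,-237,112,-110,-2.1],[1,-237,112,-110,-2.1],[1,-237,112,-110,-2.1]],
  ],
)

```text
clock: 29.95
tool_pos: [0.6672, -0.118, 0.1754]
tcp_rot: [-0.09, 0.996, -0.0, -0.0]
contact_force: [-0.3, -0.1, -0.8]
opening: 0.0938
gripper_force: 0.0
```

```bash
python3 go.py .6689 -.117 .0676 190.4;python3 -c "from h import *; cv2.imwrite('pics/top5.png',vision.snapshot('top')[:,:,::-1])"
```

```text
d mm [ -1.9   0.6 107.8] turn -0.1 dist 108 pos [ 0.6672 -0.118   0.1754] yaw -169.72 F [-0.3 -0.1 -0.8] open 0.0938 grip 0.0 29.95 tilt 0.03
```

>>> step_arm(
  plan=[
    [[1,-2,0,40,0],[1,-2,0,75,0],[1,-2,0,98,0],[1,-2,0,108,0],[1,-2,0,108,0],[1,-2,0,108,0],[-1,-2,0,108,0],[-1,-2,0,108,0],[-1,-2,0,108,0],[-1,-2,0,108,0],[-1,-2,0,108,0],[-1,-2,0,108,0]],
  ],
)

```text
clock: 31.2
tool_pos: [0.6704, -0.1166, 0.0676]
tcp_rot: [-0.09, 0.996, -0.0, 0.0]
contact_force: [-0.3, -0.7, -0.2]
opening: 0.0536
gripper_force: 30.0
```

```bash
python3 go.py .4561 .0043 .20 197.2
```

```text
d mm [ 189.   157.5 -132.5] turn -6.8 dist 279 pos [ 0.6704 -0.1166  0.0676] yaw -169.62 F [-0.3 -0.7 -0.2] open 0.0536 grip 30.0 31.2 tilt 0.02
```

>>> step_arm(
  plan=[
    [[-1,0,0,-40,0],[-1,0,0,-80,0],[-1,0,0,-120,0],[-1,0,0,-132,0],[-1,188,157.5,-132,-6.8],[-1,188,157.5,-132,-6.8],[-1,188,157.5,-132,-6.8],[-1,188,157.5,-132,-6.8],[-1,188,157.5,-132,-6.8],[-1,188,157.5,-132,-6.8],[-1,188,157.5,-132,-6.8],[-1,188,157.5,-132,-6.8],[-1,188,157.5,-132,-6.8],[-1,188,157.5,-132,-6.8],[-1,188,157.5,-132,-6.8]],
  ],
)

```text
clock: 32.7
tool_pos: [0.4574, 0.0042, 0.1993]
tcp_rot: [-0.149, 0.989, 0.0, -0.0]
contact_force: [-0.1, -0.1, -2.8]
opening: 0.0535
gripper_force: 30.0
```

```bash
python3 go.py .457 .0046 .0716 197.2
```

```text
d mm [  0.3   0.4 127.7] turn -0.1 dist 128 pos [0.4574 0.0042 0.1993] yaw -162.85 F [-0.1 -0.1 -2.8] open 0.0535 grip 30.0 32.7 tilt 0.02
```

Stem entry is expected at a shift of about 82 mm. I'll descend past the lead-in and check the force.

>>> step_arm(
  plan=[
    [[-1,0,0,40,0],[-1,0,0,72,0],[-1,0,0,80,0],[-1,0,0,86,0],[-1,0,0,92,0],[-1,0,0,98,0],[-1,0,0,98,0]],
  ],
)

```text
clock: 33.4
tool_pos: [0.4571, 0.0046, 0.1016]
tcp_rot: [-0.149, 0.989, -0.0, 0.0]
contact_force: [0.1, 0.3, -1.6]
opening: 0.0537
gripper_force: 30.0
```

>>> step_arm(
  plan=[
    [[-1,0,0,10,0],[-1,0,0,20,0],[-1,0,0,26,0],[-1,0,0,30,0],[-1,0,0,33,0],[-1,0,0,34,0],[-1,0,0,34,0]],
  ],
)

```text
clock: 34.1
tool_pos: [0.4572, 0.0048, 0.0709]
tcp_rot: [-0.15, 0.989, 0.001, -0.002]
contact_force: [-14.7, 3.8, 30.0]
opening: 0.0538
gripper_force: 30.0
```

```bash
python3 go.py .4497 -.261 .0676 188.3
```

```text
d mm [  85.8 -251.7    3.1] turn 8.9 dist 266 pos [0.4572 0.0048 0.0709] yaw -162.78 F [-14.7   3.8  30. ] open 0.0538 grip 30.0 34.1 tilt 0.21
```

>>> step_arm(
  plan=[
    [[1,0,0,-2,0],[1,0,0,-3,0],[1,0,0,-3,0],[1,0,0,-40,0],[1,0,0,-80,0],[1,0,0,-110,0],[1,86,-252,-110,8.9],[1,86,-252,-110,8.9],[1,86,-252,-110,8.9],[1,86,-252,-110,8.9],[1,86,-252,-110,8.9],[1,86,-252,-110,8.9],[1,86,-252,-110,8.9],[1,86,-252,-110,8.9],[1,86,-252,-110,8.9]],
  ],
)

```text
clock: 35.6
tool_pos: [0.4493, -0.2598, 0.1771]
tcp_rot: [-0.073, 0.997, 0.0, -0.0]
contact_force: [-0.3, 0.6, -0.0]
opening: 0.0941
gripper_force: 0.0
```

```bash
python3 go.py .4497 -.2615 .0676 188.3;python3 -c "from h import *; cv2.imwrite('pics/top6.png',vision.snapshot('top')[:,:,::-1])"
```

```text
d mm [ -0.2  -1.9 109.5] turn 0.1 dist 110 pos [ 0.4493 -0.2598  0.1771] yaw -171.61 F [-0.3  0.6 -0. ] open 0.0941 grip 0.0 35.6 tilt 0.05
```

>>> step_arm(
  plan=[
    [[1,0,-2,40,0],[1,0,-2,75,0],[1,0,-2,98,0],[1,0,-2,109,0],[1,0,-2,109.5,0],[1,0,-2,109.5,0],[-1,0,-2,109.5,0],[-1,0,-2,109.5,0],[-1,0,-2,109.5,0],[-1,0,-2,109.5,0],[-1,0,-2,109.5,0],[-1,0,-2,109.5,0]],
  ],
)

```text
clock: 36.85
tool_pos: [0.4495, -0.2635, 0.0681]
tcp_rot: [-0.072, 0.997, 0.0, -0.0]
contact_force: [-0.9, 0.8, 1.1]
opening: 0.054
gripper_force: 30.0
```

```bash
python3 go.py .669 -.1168 .20 195.1
```

```text
d mm [-238.3  113.6 -131.9] turn -6.8 dist 295 pos [ 0.4495 -0.2635  0.0681] yaw -171.73 F [-0.9  0.8  1.1] open 0.054 grip 30.0 36.85 tilt 0.01
```

>>> step_arm(
  plan=[
    [[-1,0,0,-40,0],[-1,0,0,-80,0],[-1,0,0,-120,0],[-1,0,0,-132,0],[-1,-238,114,-132,-6.8],[-1,-238,114,-132,-6.8],[-1,-238,114,-132,-6.8],[-1,-238,114,-132,-6.8],[-1,-238,114,-132,-6.8],[-1,-238,114,-132,-6.8],[-1,-238,114,-132,-6.8],[-1,-238,114,-132,-6.8],[-1,-238,114,-132,-6.8],[-1,-238,114,-132,-6.8],[-1,-238,114,-132,-6.8]],
  ],
)

```text
clock: 38.35
tool_pos: [0.668, -0.1173, 0.2002]
tcp_rot: [-0.131, 0.991, -0.0, 0.0]
contact_force: [-0.3, 0.2, -2.6]
opening: 0.0537
gripper_force: 30.0
```

```bash
python3 go.py .669 -.1168 .068 195.1
```

```text
d mm [ -1.1   0.2 132.2] turn -0.1 dist 132 pos [ 0.668  -0.1173  0.2002] yaw -165.0 F [-0.3  0.2 -2.6] open 0.0537 grip 30.0 38.35 tilt 0.01
```

>>> step_arm(
  plan=[
    [[-1,-1,0,40,0],[-1,-1,0,75,0],[-1,-1,0,90,0],[-1,-1,0,105,0],[-1,-1,0,118,0],[-1,-1,0,127,0],[-1,-1,0,132,0],[-1,-1,0,135,0],[-1,-1,0,135,0]],
  ],
)

```text
clock: 39.25
tool_pos: [0.6703, -0.1164, 0.068]
tcp_rot: [-0.131, 0.991, -0.0, 0.0]
contact_force: [-5.6, 0.4, 7.6]
opening: 0.054
gripper_force: 30.0
```

>>> step_arm(
  plan=[
    [[1,0,0,0,0],[1,0,0,-1,0],[1,0,0,-1,0],[1,0,0,-40,0],[1,0,0,-80,0],[1,0,0,-130,0],[1,0,0,-180,0],[1,100,-250,-180,0],[1,100,-250,-180,0],[1,100,-250,-180,0],[1,100,-250,-180,0],[1,100,-250,-180,0],[1,100,-250,-180,0],[1,100,-250,-180,0],[1,100,-250,-180,0]],
  ],
)

```text
clock: 40.75
tool_pos: [0.6384, -0.3824, 0.2448]
tcp_rot: [-0.131, 0.991, 0.0, 0.0]
contact_force: [0.9, 1.3, -0.3]
opening: 0.094
gripper_force: 0.0
```

```bash
python3 - <<'E'
from h import *
t=vision.snapshot("top")[:,:,::-1]; s=vision.snapshot("side")[:,:,::-1]
f=lambda i,x,y,w,h,W:cv2.resize(i[y:y+h,x:x+w],(W,int(h*W/w)),interpolation=cv2.INTER_CUBIC)
a=f(t,130,80,300,160,560); b=f(s,180,110,260,240,560)
cv2.imwrite("pics/fin.png",a); cv2.imwrite("pics/fin2.png",f(s,180,110,260,240,640))
print(arm.read_state()["tool_pos"],arm.read_state()["clock"])
E
```

```text
[ 0.63883302 -0.38137415  0.24511206] 40.85
```

View pics/fin.png

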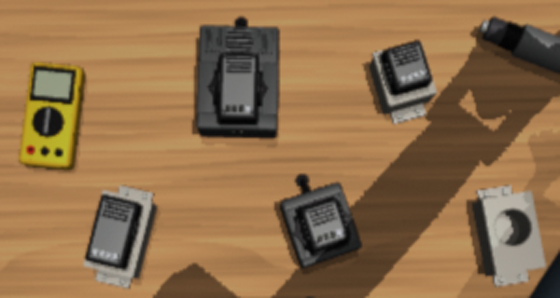

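View pics/fin2.png

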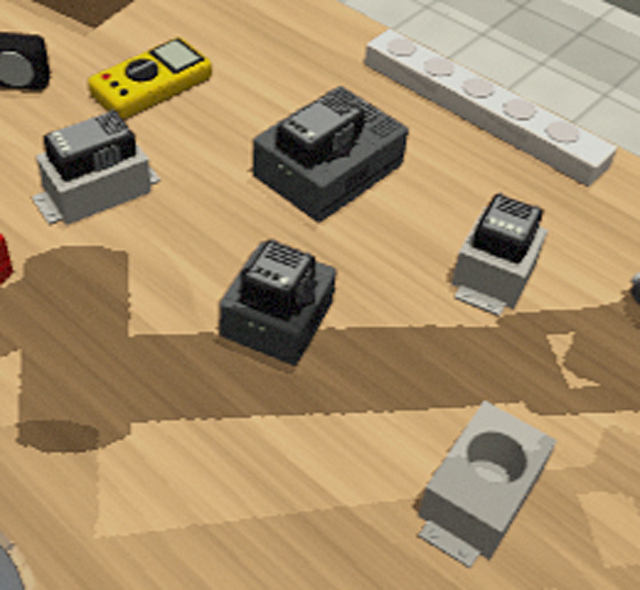

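Final views: 4-bar batteries are in the long and short docks, 1-bar batteries in both chargers, the spare dock is empty and the meter is untouched. As a seating check, I'll compare the charger crops with the initial side image.

```bash
python3 - <<'E'
from h import *
a=cv2.imread("pics/side0.png",0); b=cv2.cvtColor(vision.snapshot("side"),cv2.COLOR_RGB2GRAY)
for n,(x,y,w,h) in {"small":(277,205,32,30),"rapid":(292,148,36,32),"meter":(215,122,55,38)}.items():
    t=cv2.Canny(a,40,100)[y:y+h,x:x+w].astype(np.float32); t=cv2.GaussianBlur(t,(0,0),1)
    g=cv2.GaussianBlur(cv2.Canny(b,40,100)[y-6:y+h+6,x-6:x+w+6].astype(np.float32),(0,0),1)
    _,m,_,l=cv2.minMaxLoc(cv2.matchTemplate(g,t,cv2.TM_CCOEFF_NORMED)); print(n,round(m,2),np.array(l)-6)
E
```

```text
small 0.64 [0 0]
rapid 0.76 [1 0]
meter 0.96 [0 0]
```

The batteries sit in the chargers within about a pixel of where the originals did, with no vertical shift, so they are home. Handing in.

```bash
python3 -c "from plant import arm; print(arm.job_done())"
```

```text
the job is handed in; nothing more can be done
None
```

All four batteries are changed over and pushed home, with the spare dock empty and the multimeter untouched, and the job was handed in at about 41 s.

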